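# Set the label dispenser to four labels and start it

### The arm

A 6-joint arm with a two-finger parallel gripper is mounted at the origin on the work surface. World frame = base frame: x ahead of the robot, y to its left, z up, the work surface at z = 0. Lengths are in mm, angles in rad, forces in N, time in s.
With the tool pointing down it reaches from about 400 to 925 mm from the base axis. Payload 3.4 kg.
Tool frame: the origin (TCP) lies at the very end of the fingers, on their centre line; the grasp point (between the pads) lies robot.hold_point_z behind it (robot.hold_point_z is the distance from the TCP to the grasp point, in mm); z points along the fingers, x is the direction in which the jaws open and shut, and the axes are right-handed (so a half turn about z gives the same grasp; the last joint's range is limited). The gripper opens to 85 mm and grips with 20 to 120 N. Pads are 22 mm wide; open, the fingers measure 114 mm over their backs; the gripper's body (76 mm by 85 mm) begins 54 mm behind the grasp point. The pads swing forward as they close: fully open they stand 13 mm farther back than shut.
Start: joints at [1.147, 0.307, 1.506, -0, 1.328, -0.073], TCP at [197.081, 540.176, 209.605] pointing down, gripper open.
Joint ranges: [-3.12, 3.12], [-1.05, 2.28], [0.14, 2.33], [-1.42, 4.57], [0.1, 2.73], [-2.68, 2.68]. Speed limits (rad/s): [2.57, 2.57, 3.14, 3.14, 3.14, 3.14].

### API

Orientations are given as a rotation vector (axis times angle).
In Python, from bench import robot, get_image, calibration, close_job, regions_of gives the robot as it stands.
- The arm moves only by the tool move_arm, never from a script. Its arguments are lists of equal length, an entry for each row: "xyz": the shift along the tool's x, y, z scaled (see below), a list of three; "rotation": the turn, a rotation vector about the tool's x, y, z scaled (see below), a list of three. A call has exactly 10 rows; each row shifts and turns the pose as measured when the row begins, along the tool's axes as they then stand; what a row does not reach is not made up. The controller multiplies each number of a shift by 0.5 m and each number of a turn by 45 degrees. A row lasts 1/10 s, in which the tool goes at most 50 mm and 8.59 degrees, less where a joint would pass 70% of its speed; a pose out of reach is approached as far as the arm can. A call with a number of a shift or a turn outside -1 to 1 is refused whole. A call with a gripper value outside its range is refused whole. "claw" is the closure, from 0 (fully open) to 1 (shut), set as the call begins (left out, the last holds). The fingers move at their own pace and stop on an object; the grip force is fixed at half the most. Time passes only in rows, so rows that do not move let the fingers close, or fill a call up. It gives the time, the measured TCP pose, the force and the opening at its end, in the units of the state.
- robot.sense(): the state, without advancing time (a new reading comes with each control period).
- get_image(name): name is "side" or "top" or "wrist"; returns the picture (480x640x3 uint8, red, green, blue); there is no depth.
- calibration(name): a dict with "camera_matrix" (3x3 intrinsics, pixels), "dist" ([k1, k2, p1, p2, k3] as OpenCV has them; the pictures are not rectified), "camera_from_world" (4x4, takes a point from world to camera coordinates). Camera axes: x right, y up, looking along -z (the intrinsics and any distortion apply to the point x, -y, -z); pixel columns grow to the right and rows downward; lengths in mm; the calibration is good to about 2 mm. A picture is of the moment at which its call begins: read the wrist's pose just before it. calibration takes no time and is no camera call; for the wrist camera it gives the pose at the moment of the call.
- close_job(): hands the job in, once; it reports no verdict.
Trained networks look in the newest picture that a camera, given by its name, has taken for a name from the list of things; names that differ only in an ending like _2 or _b are one class to them, and where a whole thing is asked for, a point or a joint stands for the part that bears it (a point fixed in the world has none). Each returns a list of dicts, best first, with "p" (0 to 1); they miss things now and then, are a little off and sometimes report something else, mostly with a low value. They report only what shows in the picture. A call takes as long as a camera call.
- regions_of(camera, thing): "mask" (480x640 bool, what is visible of it) and "centre" ([column, row] in pixels, amid what is visible of it).
The state is a dict: "clock": time; "qpos": joint angles; "qvel": joint speeds; "joint_efforts": joint torques, N m; "eef_pos": TCP position; "tool_rot": TCP orientation; "force": force on the tool from outside, world axes, zero at the start; "wrist_torque": the same for the moment, N m; "opening": opening from 0.0 (shut) to 1.0 (fully open).
Only numpy, scipy, OpenCV 4.12 (cv2) and the standard library are available. Lean on these libraries where they do the work, as an engineer would, in place of code of your own. Each camera call takes 0.05 s, during which the arm holds its last target.

### The job

Set the label dispenser for four jars: push its dial down gently until it comes free, without forcing it against its stop or its lock, keep it down and turn it clockwise by exactly four clicks, not going past, then let it spring back up. When the dial is set and up again, press the start button fully down and let go. Leave the jars and the carton alone.

Things in the scene. Friction and masses are not known exactly. Their poses are not given: they have to be found in the camera images.
- dispenser: The label dispenser: a fixed grey metal box 240 (x) x 260 (y) x 90 mm high. Origin at the centre of its underside, on the table, z up; its front (label slot) faces its own -x. On its flat top (z = 90 mm) stand the dial, axis at x = -30, y = +60 mm, and the start button, axis at x = -30, y = -60 mm.
- roll (a point): Centre of the fixed roll of paper labels (76 mm diameter) that lies half sunk in the far half of the dispenser's top, along its y axis, between two low steel cheeks. Roll and cheeks together span x from +38 to +112 mm and y from -91 to +91 mm of the dispenser and reach 114 mm above the table.
- dial_grip (a point): Point on the dial's axis; turns and sinks with it. The black dial is a round skirt (54 mm diameter, 6 mm thick) with an upright bar grip on it, 46 mm long (this point's x), 14 mm wide (y), 28 mm high. The point is at the bar's mid-height, 14 mm above the skirt; 130 mm above the dispenser's underside when the dial is up. White pointer line on the bar's -x end, towards the front at the start.
- dial_skirt (a point): Centre of the skirt's upper face, 14 mm below dial_grip. Up, the dial is locked. Pushed straight down against a spring (5 N, rising to 8 N) it comes free at a depth that differs from unit to unit and is not known, 2 to 14 mm; a hard stop follows 2 mm deeper (4 to 16 mm down). Keep it below the freeing depth while turning. Let go, it springs up and locks.
- dial (a joint): Angle of the dial in rad, 0 at the start, growing clockwise seen from above. It clicks every 0.5236 rad (30 degrees) and pulls itself into the nearest click when turned freely (peak torque 0.09 N m); four clicks read 2.094. It stops at 0 and at 4.19 (8 clicks). While up it is locked at a click with 0.04 rad of play.
- overload (a joint): Give of the hard stop under the dial, in m, inside the housing and not visible; 0 unless overloaded. It starts to give when the dial is pushed with about 12 N in all and is damaged at 0.001 (about 16 N): 9 to 11 N reaches the stop safely.
- lock_strain (a joint): Twist of the dial's lock in rad, inside the housing and not visible; 0 unless the dial is turned while it is still locked. It yields 0.1 rad per 0.4 N m and is damaged at 0.15 either way (0.6 N m): if the dial does not turn freely, do not force it.
- start (a joint): Travel of the grey start button in m: 0 released, 0.006 fully down; a spring returns it (5 N holds it fully down). Round cap, 30 mm diameter.
- start_top (a point): Centre of the top face of the start button; sinks with it.
- jar_a: Bystander: amber glass jar with a brass lid, 68 mm diameter, 95 mm high; origin at the centre of its underside.
- jar_b: Bystander: a second jar like jar_a.
- jar_c: Bystander: slimmer green glass jar with a white lid, 56 mm diameter, 120 mm high; origin at the centre of its underside.
- carton: Bystander: small cardboard carton 100 x 130 x 80 mm; origin at the centre of its underside.

How it is judged (in metres and radians):
On the way, in this order (a step that is already met when the one before it is completed fails the run):
1. the dial stands at four clicks, sprung up and locked again (value of joint dial between 1.96 and 2.23 rad and z of dial_grip in the frame of dispenser above 0.1282 m), for 0.2 s.
2. the start button is pressed fully down (value of joint start above 0.005 m), for 0.05 s.
At the end, for the whole second after the job is handed in: The dial rests at four clicks (2.094 rad, within 0.135 rad), sprung up to within 1.8 mm of its top position, and the start button has been pressed down (over 5 of its 6 mm) after that and is released (under 1.5 mm) (all of step 1 and value of joint start below 0.0015 m); the robot touches nothing.
It fails at once if the dial is forced down so hard that its stop gives way by 1 mm (about 16 N) (value of joint overload above 0.001 m).
It fails at once if the dial is forced round against its lock (0.6 N m) (value of joint lock_strain above 0.15 rad or value of joint lock_strain below -0.15 rad).
It fails at once if the dial is turned past the fourth click, towards the fifth (value of joint dial above 2.42 rad).
It fails at once if the start button is pressed before the dial is set (value of joint start above 0.003 m and value of joint dial below 1.9 rad).
It fails at once if a jar or the carton is displaced by more than 15 mm or tipped over (distance of any of jar_a, jar_b, jar_c, carton from where it was at the start of the episode above 0.015 m or angle between any of jar_a, jar_b, jar_c's own z axis and vertical above 0.5 rad).
It also fails if it takes over 72 s, if anything falls off the work surface, if the arm or the gripper's body presses on something with over 40 N, if the wrist force passes 120 N, or if a joint passes its speed limit or range.

## Working session

There is one attempt and no reset: what is moved stays moved. The work goes in short steps, Python scripts to look and compute and a tool call to move; the robot and the scene stay as the last step left them, time stands still between calls to the robot, and variables do not carry over. Pictures are saved under pics/ and viewed, and the job is handed in when it is done.

Besides the shell and the picture viewer there is one more tool, called after "Emit:" as name(argument=value, ...) on one line, values as JSON. move_arm: Moves the arm, as the interface text tells. Its arguments: {"type":"object","properties":{"xyz":{"type":"array","items":{"type":"array","items":{"type":"number"}}},"rotation":{"type":"array","items":{"type":"array","items":{"type":"number"}}},"claw":{"type":"number"}},"required":["xyz","rotation"]}

```bash
mkdir -p pics; ls; python3 - <<'E'
from bench import robot,get_image,calibration
import cv2,numpy as np
print(robot.sense(), robot.hold_point_z)
for n in("top","side","wrist"):
    im=get_image(n); cv2.imwrite(f"pics/{n}0.png",im[:,:,::-1]); np.save(f"pics/{n}0.npy",im)
    c=calibration(n); print(n,c)
E
```

```text
pics
{'clock': 0.0, 'qpos': array([ 1.14754152e+00,  3.07565542e-01,  1.50764785e+00, -1.11864335e-05,
        1.32841680e+00, -7.34878377e-02]), 'qvel': array([-0.00120041,  0.00146308, -0.00037874, -0.00153562, -0.00021051,
       -0.00055306]), 'joint_efforts': array([-1.49367108e-03, -4.57562721e+01, -2.51919365e+01, -1.59296364e-04,
        1.33001377e-02,  1.87411950e-05]), 'eef_pos': array([196.75831316, 539.50617476, 208.69500145]), 'tool_rot': array([ 2.57320845,  1.80044112, -0.00274039]), 'force': array([-0.28335384, -0.08519259,  0.08743183]), 'wrist_torque': array([-0.01572706,  0.00169219, -0.01356976]), 'opening': 1.0021088476383764} 18.700000000000003
top {'camera_matrix': array([[469.56999375,   0.        , 320.23562592],
       [  0.        , 469.56999375, 232.62686518],
       [  0.        ,   0.        ,   1.        ]]), 'dist': array([-0.08767352,  0.        ,  0.        ,  0.        ,  0.        ]), 'camera_from_world': array([[-2.64101230e-02, -9.99647865e-01, -2.57891570e-03,
         4.20780516e+01],
       [ 9.87365677e-01, -2.64886769e-02,  1.56228581e-01,

[... 744 characters left out ...]
.00000000e+00,  0.00000000e+00,  0.00000000e+00,
         1.00000000e+00]])}
wrist {'camera_matrix': array([[420.70766681,   0.        , 320.02152181],
       [  0.        , 420.70766681, 236.24422063],
       [  0.        ,   0.        ,   1.        ]]), 'dist': array([-0.05754803,  0.        ,  0.        ,  0.        ,  0.        ]), 'camera_from_world': array([[ 3.42637668e-01,  9.39464591e-01, -2.38978159e-03,
        -5.73531396e+02],
       [-8.98461515e-01,  3.26937741e-01, -2.93050541e-01,
         3.78990087e+01],
       [-2.74529296e-01,  1.02557281e-01,  9.56093965e-01,
        -3.80215185e+02],
       [ 0.00000000e+00,  0.00000000e+00,  0.00000000e+00,
         1.00000000e+00]])}
```

View pics/top0.png

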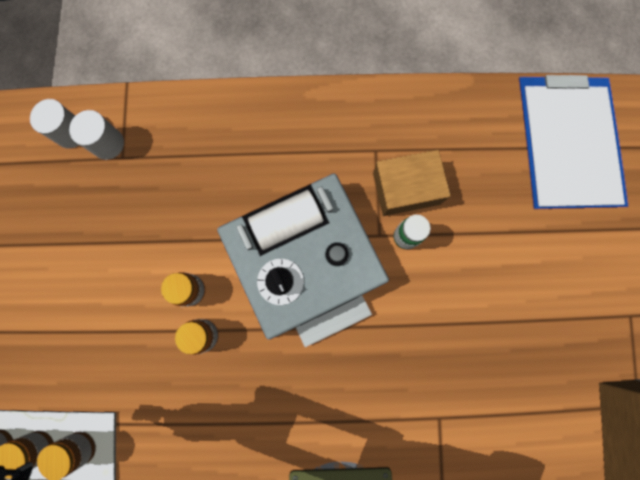

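View pics/side0.png

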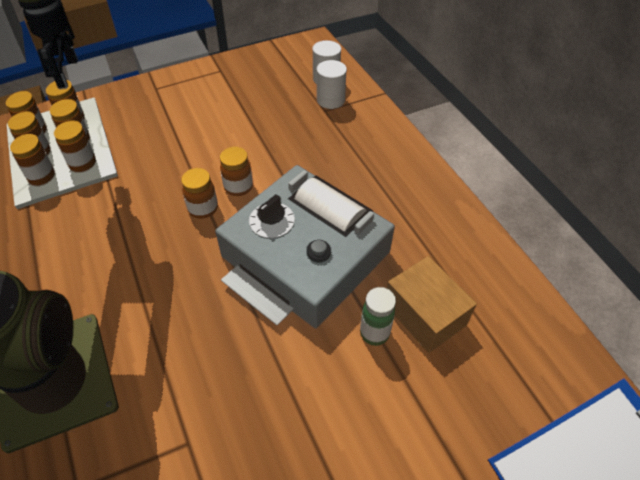

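```bash
cat > h.py <<'E'
import numpy as np,cv2
from scipy.spatial.transform import Rotation as R
from bench import calibration
F=np.diag([1.,-1,-1])
def proj(c,P):
    T=c["camera_from_world"];P=np.atleast_2d(P)
    q=(P@T[:3,:3].T+T[:3,3])@F
    return cv2.projectPoints(q,np.zeros(3),np.zeros(3),c["camera_matrix"],c["dist"])[0][:,0]
def ray(c,uv,z):
    T=c["camera_from_world"];
    u=cv2.undistortPoints(np.array([[uv]],float),c["camera_matrix"],c["dist"])[0,0]
    d=T[:3,:3].T@(F@np.array([u[0],u[1],1.]));o=-T[:3,:3].T@T[:3,3]
    return o+d*(z-o[2])/d[2]
E
python3 - <<'E'
from h import *
from bench import regions_of,robot
for cam in("top","side"):
    c=calibration(cam)
    for t in("dispenser","dial_grip","start"):
        r=regions_of(cam,t)
        for x in r[:2]:
            m=x["mask"];np.save(f"pics/{cam}_{t}.npy",r[0]["mask"])
            ys,xs=np.nonzero(m)
            print(cam,t,x["p"],x["centre"],m.sum(),xs.min(),xs.max(),ys.min(),ys.max())
            z={"dispenser":90,"dial_grip":130,"start":100}[t]
            print("   ",ray(c,x["centre"],z))
print(robot.sense()["clock"])
E
```

```text
top dispenser 0.62 [303.7, 262.3] 18169 218 388 174 345
    [511.26113045  60.09593596  90.        ]
top dispenser 0.27 [277.5, 283.7] 642 265 293 267 295
    [471.59716272 110.97359515  90.        ]
top dial_grip 0.91 [276.5, 280.8] 659 265 293 267 295
    [474.88634432 109.04641975 130.        ]
top start 0.61 [338.6, 254.3] 190 330 344 246 261
    [523.79957078  -6.94599859 100.        ]
top start 0.2 [282.5, 282.9] 656 265 293 267 295
    [472.35901828 100.58550963 100.        ]
side dispenser 0.56 [299.4, 245.9] 18249 215 393 166 328
    [502.20113918  25.74662746  90.        ]
side dial_grip 0.87 [273.1, 209.2] 601 257 284 194 223
    [481.13741582  97.5403381  130.        ]
side start 0.58 [316.6, 248.7] 192 310 326 240 255
    [ 5.25424366e+02 -5.13330087e-01  1.00000000e+02]
0.45
```

The top view shows the dispenser with its top corners near (334,174), (219,229), (268,338) and (387,280). The dial is at (279,281) and the button at (338,254). The jars are to the left, with the green jar and carton to the right. Next I'll fit the dispenser pose from the corners.

```bash
python3 - <<'E'
import cv2,numpy as np
for n,(x,y,w,h) in {"top":(210,165,190,190),"side":(205,155,200,180)}.items():
    im=cv2.imread(f"pics/{n}0.png")[y:y+h,x:x+w]
    cv2.imwrite(f"pics/{n}0z.png",cv2.resize(im,None,fx=3,fy=3,interpolation=cv2.INTER_CUBIC))
E
```

```text
(no output)
```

View pics/top0z.png

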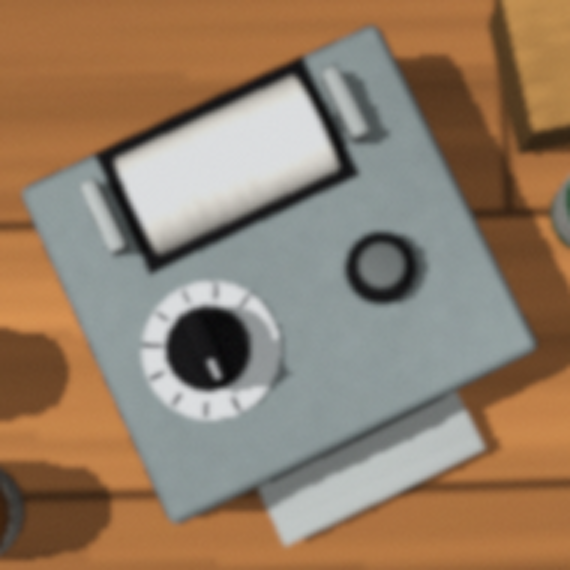

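View pics/side0z.png

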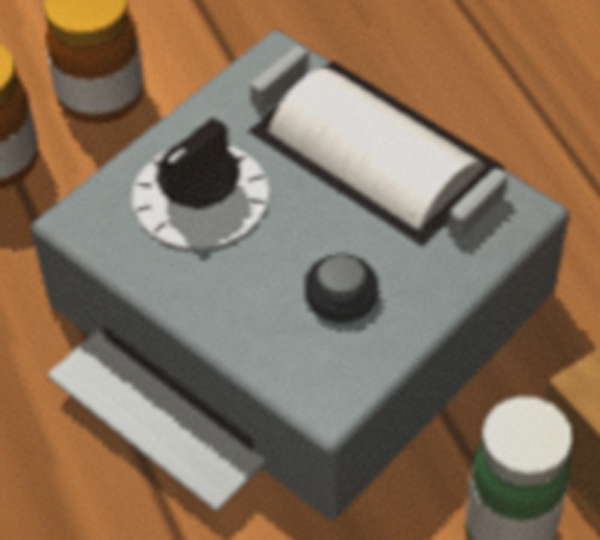

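```bash
python3 - <<'E'
from h import *
from scipy.optimize import least_squares
L=np.array([[120,-130,90],[120,130,90],[-120,130,90],[-120,-130,90]],float)
obs={"top":[(335.3,173.7),(218,228.7),(269.3,338.7),(388,280.3)],"side":[(393.7,226),(298.3,165.7),(216.7,231),(316.7,304.3)]}
C={n:calibration(n) for n in obs}
def W(p,L): 
    c,s=np.cos(p[2]),np.sin(p[2]);return L@np.array([[c,-s,0],[s,c,0],[0,0,1]]).T+[p[0],p[1],0]
for ks in (["top"],["side"],["top","side"]):
    f=lambda p:np.concatenate([(proj(C[k],W(p,L))-obs[k]).ravel() for k in ks])
    r=least_squares(f,[510,55,.4]);p=r.x
    print(ks,p,np.round(r.fun,1))
    P=W(p,np.array([[-30,60,130.],[-30,-60,100],[-53,60,144]])); print(P)
    for k in obs: print(k,proj(C[k],P))
E
```

```text
['top'] [5.27192180e+02 6.18946487e+01 4.24297250e-01] [ 0.5 -2.4 -2.  -0.9 -1.6  2.4  3.1  0.4]
[[475.15150527 104.22393123 130.        ]
 [524.55315897  -5.13546074 100.        ]
 [454.19095514  94.75528094 144.        ]]
top [[279.13637451 280.58846019]
 [337.63609764 253.93170916]
 [283.8932052  291.75629735]]
side [[268.81730043 207.78926363]
 [317.23821938 250.69675105]
 [259.62578515 209.97436898]]
['side'] [5.31673274e+02 6.10696008e+01 4.23316601e-01] [ 3.7 -1.2 -0.8 -2.5 -2.8 -1.  -0.1  2.7]
[[479.67413438 103.44989665 130.        ]
 [528.96852115  -5.95788842 100.        ]
 [458.70430891  94.00180585 144.        ]]
top [[279.5243354  278.09715857]
 [337.99381295 251.61438914]
 [284.27328605 289.21357846]]
side [[271.19968392 207.29945667]
 [319.60750956 250.20039669]
 [262.05755612 209.46575535]]
['top', 'side'] [5.29417716e+02 6.13849377e+01 4.24241926e-01] [ 0.7 -3.4 -1.7 -2.  -1.3  1.2  3.3 -0.7  2.6 -1.  -1.9 -2.3 -3.9 -0.7
 -1.3  3. ]
[[477.37938278 103.71709934 130.        ]
 [526.77498622  -5.64502556 100.        ]
 [456.41830885  94.24960868 144.        ]]
top [[279.3961961  279.35908469]
 [337.86644271 252.76385676]
 [284.15550926 290.49917811]]
side [[270.01612353 207.59346235]
 [318.45311829 250.48497914]
 [260.85261527 209.77310114]]
```

Emit:
move_arm(xyz=[[-0.058, 0.077, -0.004], [-0.058, 0.077, -0.004], [-0.058, 0.077, -0.004], [-0.058, 0.077, -0.004], [-0.058, 0.077, -0.004], [-0.058, 0.077, -0.004], [-0.058, 0.077, -0.004], [-0.058, 0.077, -0.004], [-0.058, 0.077, -0.004], [-0.058, 0.077, -0.004]], rotation=[[0, 0, 0], [0, 0, 0], [0, 0, 0], [0, 0, 0], [0, 0, 0], [0, 0, 0], [0, 0, 0], [0, 0, 0], [0, 0, 0], [0, 0, 0]])

```text
clock: 1.45
eef_pos: [467.7, 130.3, 230.4]
tool_rot: [-2.56, -1.817, -0.013]
force: [1.3, 0.4, -0.0]
opening: 1.001
```

```bash
cat >> h.py <<'E'
def st(target=None,head=None):
    from bench import robot
    s=robot.sense();p=s["eef_pos"];Rm=R.from_rotvec(s["tool_rot"]).as_matrix()
    print("t",round(s["clock"],2),"p",p.round(2),"head",round(np.arctan2(Rm[1,0],Rm[0,0]),4),"z",Rm[:,2].round(4),"F",s["force"].round(2),"M",s["wrist_torque"].round(3),"op",round(s["opening"],3),"q5",s["qpos"][5].round(3))
    if target is not None: print("shift units total",(Rm.T@(np.array(target)-p)/500).round(4))
    if head is not None:
        w=np.array([[np.cos(head),np.sin(head),0],[np.sin(head),-np.cos(head),0],[0,0,-1]])
        print("rot units total",(R.from_matrix(Rm.T@w).as_rotvec()/(np.pi/4)).round(4))
    return s,p,Rm
E
python3 -c "
from h import *
st([477,104,235],1.995)"
```

```text
t 1.45 p [467.72 130.29 230.35] head 1.2344 z [ 0.0057  0.0068 -1.    ] F [ 1.29  0.39 -0.  ] M [0.044 0.    0.012] op 1.001 q5 -1.056
shift units total [-0.0434  0.0349 -0.0095]
rot units total [ 0.0078 -0.0085 -0.9684]
```

Emit:
move_arm(xyz=[[-0.043, 0.035, -0.01], [0, 0, 0], [0, 0, 0], [0, 0, 0], [0, 0, 0], [0, 0, 0], [0, 0, 0], [0, 0, 0], [0, 0, 0], [0, 0, 0]], rotation=[[0, 0, 0], [0.008, -0.008, -0.15], [0, 0, -0.15], [0, 0, -0.15], [0, 0, -0.15], [0, 0, -0.15], [0, 0, -0.15], [0, 0, -0.07], [0, 0, 0], [0, 0, 0]])

```text
clock: 2.45
eef_pos: [483.1, 94.6, 236.9]
tool_rot: [1.679, 2.652, 0.003]
force: [0.0, -0.5, -0.5]
opening: 0.997
```

```bash
python3 - <<'E'
from h import *
from bench import get_image
st([477,104,235],1.995)
c=calibration("wrist");im=get_image("wrist");cv2.imwrite("pics/w1.png",im[:,:,::-1])
import json;json.dump({k:np.array(v).tolist() for k,v in c.items()},open("w1.json","w"))
for d in(0,):
    print(proj(c,[[477.4,103.7,130],[526.8,-5.6,100],[456.4,94.2,144]]))
E
```

```text
t 2.45 p [483.1   94.57 236.89] head 2.013 z [ 3.5e-03  2.0e-04 -1.0e+00] F [ 0.02 -0.53 -0.53] M [-0.015 -0.005 -0.098] op 0.997 q5 -1.905
shift units total [ 0.0223 -0.003   0.0037]
rot units total [0.0042 0.0017 0.0229]
[[336.22943494 222.93316115]
 [172.6908466  209.42194617]
 [338.09243911 193.09789879]]
```

View pics/w1.png

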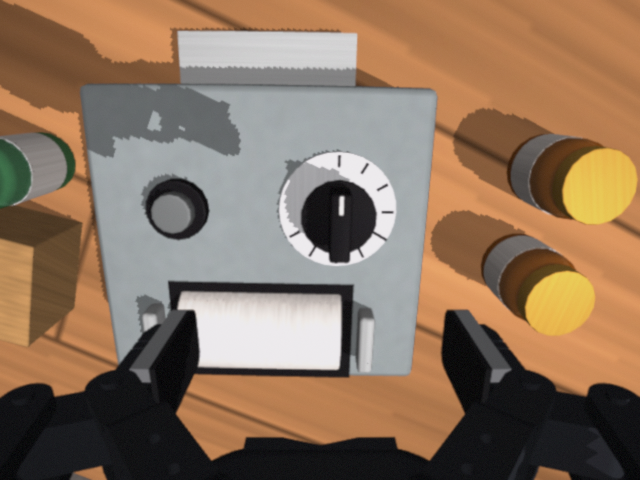

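```bash
python3 - <<'E'
import cv2
im=cv2.imread("pics/w1.png")[140:280,130:410]
g=cv2.convertScaleAbs(im,alpha=2.2,beta=10)
cv2.imwrite("pics/w1z.png",cv2.resize(g[:,140:],None,fx=4.2,fy=4.2,interpolation=cv2.INTER_CUBIC))
cv2.imwrite("pics/w1y.png",cv2.resize(im,None,fx=2.8,fy=2.8,interpolation=cv2.INTER_CUBIC))
E
```

```text
(no output)
```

View pics/w1z.png

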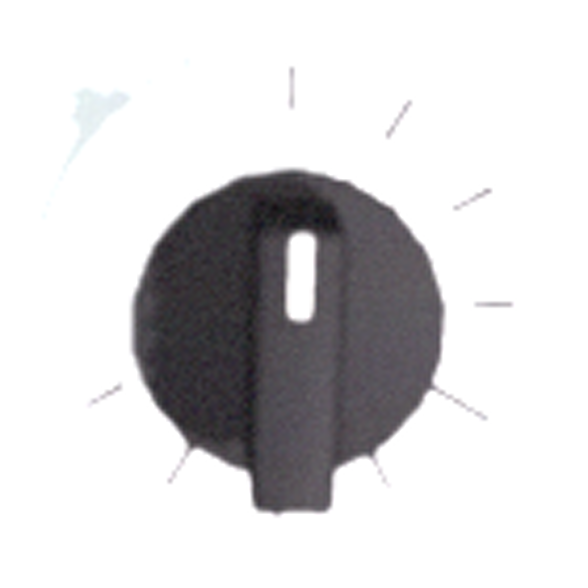

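View pics/w1y.png

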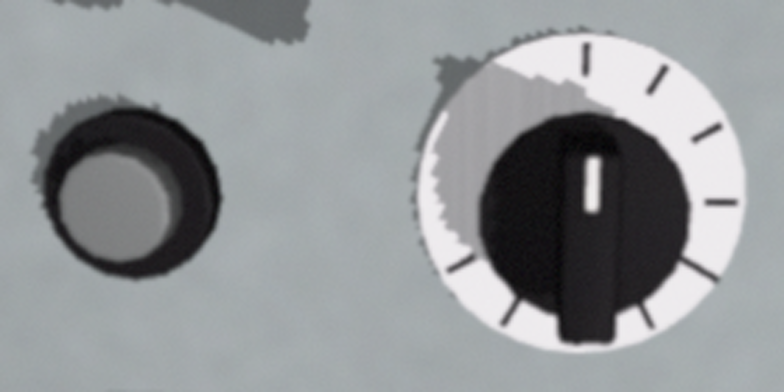

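```bash
python3 - <<'E'
from h import *
import json
from scipy.optimize import least_squares
c={k:np.array(v) for k,v in json.load(open("w1.json")).items()}
L=np.array([[-53,60,144],[-7,60,144],[-7,67,144],[-7,53,144],[-53,67,144],[-53,53,144],[-30,60,91]],float)
o=np.array([(341.2,194.6),(339.3,261.3),(348.8,261.3),(330.2,261.3),(350.5,195),(332.4,195),(337.9,208.6)])
def W(p,L): 
    q,s=np.cos(p[2]),np.sin(p[2]);return L@np.array([[q,-s,0],[s,q,0],[0,0,1]]).T+[p[0],p[1],0]
f=lambda p:(proj(c,W(p,L))-o).ravel()
r=least_squares(f,[528,61,.42],loss="soft_l1");print(r.x,np.round(f(r.x),1))
print(W(r.x,np.array([[-30,60,130.],[-30,-60,100],[-30,60,90]])))
print("button ray",[ray(c,(170.6,213.8),z) for z in(95,100,105,110,115)])
# bar direction
a,b=ray(c,o[0],144),ray(c,o[1],144);print(np.arctan2(*(b-a)[1::-1]),np.linalg.norm(b-a),(a+b)/2)
print("front corners",ray(c,(82,88),90),ray(c,(436,92),90))
print("disc",ray(c,(337.9,208.6),90))
E
```

```text
[5.28716070e+02 6.36215958e+01 4.29492150e-01] [ 0.3 -1.4  0.2  1.3  1.4  1.5 -1.4  1.2  2.2 -1.7 -2.2 -2.  -0.6  0.6]
[[476.45620171 105.67996226 130.        ]
 [526.42529736  -3.42131857 100.        ]
 [476.45620171 105.67996226  90.        ]]
button ray [array([532.56559703,  -7.03790733,  95.        ]), array([530.63503412,  -5.90489112, 100.        ]), array([528.70447121,  -4.7718749 , 105.        ]), array([526.7739083 ,  -3.63885868, 110.        ]), array([524.84334538,  -2.50584246, 115.        ])]
0.4290351753483431 44.16746504907773 [476.50610637 105.54602056 144.        ]
front corners [474.26384855 -98.30660516  90.        ] [370.12679786 131.53833706  90.        ]
disc [476.01706342 106.01543565  90.        ]
```

The wrist view shows the dial at (339,220), with its white line pointing to the front, and the button cap at (171,214). That fit puts the dial axis at about (476.6, 105.2) with dispenser yaw 0.428. It agrees with the top and side cameras to within 2 mm.

```bash
python3 -c "
from h import *
st([476.7,105,150],1.998)"
```

```text
t 2.5 p [483.08  94.62 236.88] head 2.0132 z [ 3.5e-03  2.0e-04 -1.0e+00] F [-0.71 -0.07 -0.61] M [-0.024  0.014  0.021] op 0.996 q5 -1.905
shift units total [ 0.0245 -0.0032  0.1737]
rot units total [0.0041 0.0016 0.0194]
```

Emit:
move_arm(xyz=[[0.012, -0.002, 0.02], [0.012, -0.001, 0.03], [0, 0, 0.03], [0, 0, 0.03], [0, 0, 0.03], [0, 0, 0.02], [0, 0, 0.01], [0, 0, 0.004], [0, 0, 0], [0, 0, 0]], rotation=[[0.004, 0.002, 0.02], [0, 0, 0], [0, 0, 0], [0, 0, 0], [0, 0, 0], [0, 0, 0], [0, 0, 0], [0, 0, 0], [0, 0, 0], [0, 0, 0]])

```text
clock: 3.5
eef_pos: [474.5, 107.6, 144.0]
tool_rot: [-1.713, -2.631, -0.0]
force: [0.3, -0.2, -0.2]
opening: 0.999
```

```bash
python3 - <<'E'
from h import *
from bench import get_image
st([476.7,105,118.5],1.998)
c=calibration("wrist");im=get_image("wrist");cv2.imwrite("pics/w2.png",im[:,:,::-1])
import json;json.dump({k:np.array(v).tolist() for k,v in c.items()},open("w2.json","w"))
st()
E
```

```text
t 3.5 p [474.53 107.57 143.99] head 1.9871 z [-0.0018  0.0015 -1.    ] F [ 0.28 -0.24 -0.18] M [ 0.032 -0.052  0.03 ] op 0.999 q5 -1.853
shift units total [-0.0066  0.0019  0.051 ]
rot units total [-0.0013 -0.0027 -0.0139]
t 3.55 p [474.68 107.59 144.11] head 1.9871 z [-0.0014  0.0016 -1.    ] F [0.01 1.06 0.25] M [ 0.027 -0.03   0.021] op 1.003 q5 -1.853
```

View pics/w2.png

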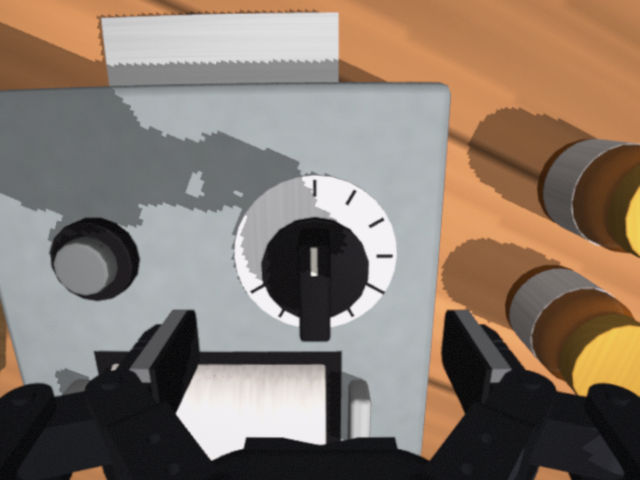

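```bash
python3 - <<'E'
import cv2
im=cv2.imread("pics/w2.png")[170:350,225:405]
g=cv2.convertScaleAbs(im,alpha=2.2,beta=10)
cv2.imwrite("pics/w2z.png",cv2.resize(g,None,fx=3.3,fy=3.3,interpolation=cv2.INTER_CUBIC))
E
```

```text
(no output)
```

View pics/w2z.png

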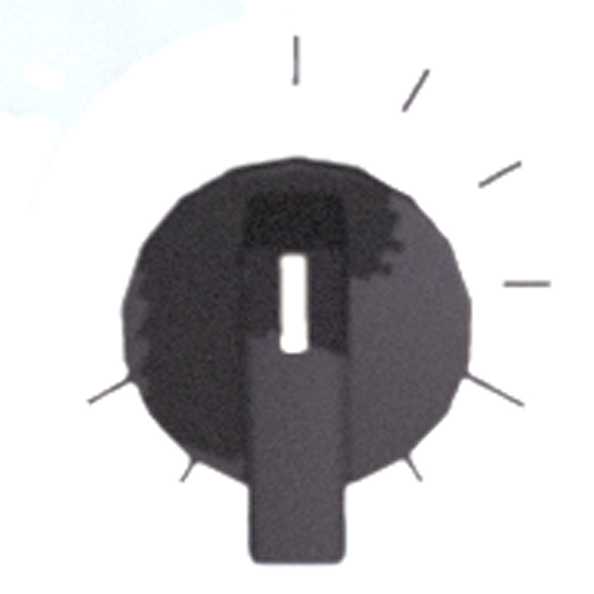

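```bash
python3 - <<'E'
from h import *
import json
c={k:np.array(v) for k,v in json.load(open("w2.json")).items()}
a,b=ray(c,(314.5,245.8),144),ray(c,(315.2,340.3),144);print(np.arctan2(*(b-a)[1::-1]),np.linalg.norm(b-a),(a+b)/2)
for z in(100,118,144):print(proj(c,[[474.6,107.6,z]]))
st([476.3,105.4,119],1.998)
E
```

```text
0.41943303506313245 44.15578399048395 [476.51451495 106.01516656 144.        ]
[[319.88868072 257.42482469]]
[[319.95186098 270.03204916]]
[[320.06446893 292.48998553]]
t 3.55 p [474.68 107.59 144.11] head 1.9871 z [-0.0014  0.0016 -1.    ] F [0.01 1.06 0.25] M [ 0.027 -0.03   0.021] op 1.003 q5 -1.853
shift units total [-0.0054  0.0012  0.0502]
rot units total [-0.0008 -0.0026 -0.0139]
```

Emit:
move_arm(xyz=[[-0.005, 0.001, 0.01], [0, 0, 0.014], [0, 0, 0.014], [0, 0, 0.008], [0, 0, 0.002], [0, 0, 0], [0, 0, 0], [0, 0, 0], [0, 0, 0], [0, 0, 0]], rotation=[[-0.001, -0.002, -0.01], [0, 0, 0], [0, 0, 0], [0, 0, 0], [0, 0, 0], [0, 0, 0], [0, 0, 0], [0, 0, 0], [0, 0, 0], [0, 0, 0]])

```text
clock: 4.55
eef_pos: [477.5, 105.4, 119.2]
tool_rot: [1.703, 2.638, 0.004]
force: [0.5, -0.2, 0.3]
opening: 1.001
```

```bash
python3 -c "
from h import *
st([476.5,105.6,118.5],1.995)"
```

```text
t 4.55 p [477.5  105.36 119.22] head 1.9952 z [ 3.e-03  7.e-04 -1.e+00] F [ 0.53 -0.21  0.29] M [-0.004 -0.01   0.012] op 1.001 q5 -1.865
shift units total [ 0.0013 -0.0016  0.0014]
rot units total [0.0039 0.0007 0.0003]
```

Emit:
move_arm(xyz=[[0.001, -0.001, 0], [0, 0, 0], [0, 0, 0], [0, 0, 0], [0, 0, 0], [0, 0, 0], [0, 0, 0], [0, 0, 0], [0, 0, 0], [0, 0, 0]], rotation=[[0.002, 0, 0], [0, 0, 0], [0, 0, 0], [0, 0, 0], [0, 0, 0], [0, 0, 0], [0, 0, 0], [0, 0, 0], [0, 0, 0], [0, 0, 0]], claw=1)

```text
clock: 5.55
eef_pos: [477.0, 105.8, 119.9]
tool_rot: [1.703, 2.638, 0.003]
force: [-0.7, -0.3, 2.2]
opening: 0.127
```

```bash
python3 -c "
from h import *
st([476.5,105.6,118.5],1.995)"
```

```text
t 5.55 p [477.   105.82 119.91] head 1.9952 z [ 2.4e-03  4.0e-04 -1.0e+00] F [-0.68 -0.34  2.22] M [ 0.035  0.036 -0.002] op 0.127 q5 -1.864
shift units total [ 0.     -0.0011  0.0028]
rot units total [0.003  0.0008 0.0003]
```

Emit:
move_arm(xyz=[[0, 0, 0.002], [0, 0, 0], [0, 0, 0], [0, 0, 0], [0, 0, 0], [0, 0, 0], [0, 0, 0], [0, 0, 0], [0, 0, 0], [0, 0, 0]], rotation=[[0, 0, 0], [0, 0, 0], [0, 0, 0], [0, 0, 0], [0, 0, 0], [0, 0, 0], [0, 0, 0], [0, 0, 0], [0, 0, 0], [0, 0, 0]])

```text
clock: 6.55
eef_pos: [477.1, 105.8, 119.9]
tool_rot: [1.702, 2.638, 0.003]
force: [-1.9, 0.9, 3.4]
opening: 0.128
```

```bash
python3 -c "
from h import *
st()"
```

```text
t 6.55 p [477.06 105.81 119.86] head 1.9953 z [ 3.1e-03  5.0e-04 -1.0e+00] F [-1.88  0.92  3.41] M [-0.041  0.226  0.027] op 0.128 q5 -1.864
```

Emit:
move_arm(xyz=[[0, 0, 0.001], [0, 0, 0.001], [0, 0, 0.001], [0, 0, 0.001], [0, 0, 0.001], [0, 0, 0.001], [0, 0, 0.001], [0, 0, 0.001], [0, 0, 0.001], [0, 0, 0.001]], rotation=[[0, 0, 0], [0, 0, 0], [0, 0, 0], [0, 0, 0], [0, 0, 0], [0, 0, 0], [0, 0, 0], [0, 0, 0], [0, 0, 0], [0, 0, 0]])

```text
clock: 7.55
eef_pos: [477.1, 105.8, 115.3]
tool_rot: [1.702, 2.637, 0.004]
force: [-1.9, -0.5, 4.8]
opening: 0.128
```

```bash
python3 -c "
from h import *
st()"
```

```text
t 7.55 p [477.11 105.84 115.33] head 1.9953 z [ 3.6e-03  5.0e-04 -1.0e+00] F [-1.95 -0.51  4.83] M [-0.019  0.295 -0.024] op 0.128 q5 -1.863
```

Emit:
move_arm(xyz=[[0, 0, 0], [0, 0, 0], [0, 0, 0], [0, 0, 0], [0, 0, 0], [0, 0, 0], [0, 0, 0], [0, 0, 0.001], [0, 0, 0.001], [0, 0, 0.001]], rotation=[[0, 0, 0], [0, 0, 0], [0, 0, 0], [0, 0, 0], [0, 0, 0], [0, 0, 0], [0, 0, 0], [0, 0, 0], [0, 0, 0], [0, 0, 0]])

```text
clock: 8.55
eef_pos: [477.1, 105.9, 114.8]
tool_rot: [1.702, 2.637, 0.004]
force: [-1.4, -0.1, 5.3]
opening: 0.126
```

```bash
python3 -c "
from h import *
st()"
```

```text
t 8.55 p [477.1  105.86 114.76] head 1.9953 z [ 4.3e-03  6.0e-04 -1.0e+00] F [-1.35 -0.1   5.29] M [0.01  0.253 0.037] op 0.126 q5 -1.864
```

Emit:
move_arm(xyz=[[0, 0, 0.001], [0, 0, 0.001], [0, 0, 0.001], [0, 0, 0.001], [0, 0, 0.001], [0, 0, 0.001], [0, 0, 0], [0, 0, 0], [0, 0, 0], [0, 0, 0.001]], rotation=[[0, 0, 0], [0, 0, 0], [0, 0, 0], [0, 0, 0], [0, 0, 0], [0, 0, 0], [0, 0, 0], [0, 0, 0], [0, 0, 0], [0, 0, 0]])

```text
clock: 9.55
eef_pos: [477.2, 105.8, 112.7]
tool_rot: [1.701, 2.636, 0.005]
force: [-1.9, -0.6, 6.2]
opening: 0.125
```

```bash
python3 -c "
from h import *
st()"
```

```text
t 9.55 p [477.16 105.84 112.69] head 1.9953 z [ 5.4e-03  7.0e-04 -1.0e+00] F [-1.91 -0.6   6.17] M [-0.022  0.351 -0.015] op 0.125 q5 -1.863
```

Emit:
move_arm(xyz=[[0, 0, 0.001], [0, 0, 0.001], [0, 0, 0.001], [0, 0, 0.001], [0, 0, 0.001], [0, 0, 0.001], [0, 0, 0], [0, 0, 0], [0, 0, 0], [0, 0, 0.001]], rotation=[[0, 0, 0], [0, 0, 0], [0, 0, 0], [0, 0, 0], [0, 0, 0], [0, 0, 0], [0, 0, 0], [0, 0, 0], [0, 0, 0], [0, 0, 0]])

```text
clock: 10.55
eef_pos: [477.2, 105.9, 112.4]
tool_rot: [1.7, 2.635, 0.007]
force: [-1.8, 0.9, 5.9]
opening: 0.12
```

```bash
python3 -c "
from h import *
st(None,1.995)"
```

```text
t 10.55 p [477.16 105.87 112.43] head 1.9955 z [ 7.3e-03  8.0e-04 -1.0e+00] F [-1.83  0.92  5.9 ] M [0.039 0.313 0.021] op 0.12 q5 -1.863
rot units total [0.0089 0.0028 0.0007]
```

Emit:
move_arm(xyz=[[0, 0, 0], [0, 0, 0], [0, 0, 0], [0, 0, 0], [0, 0, 0], [0, 0, 0.001], [0, 0, 0.001], [0, 0, 0.001], [0, 0, 0.001], [0, 0, 0.001]], rotation=[[0.009, 0.003, 0], [0, 0, 0], [0, 0, 0], [0, 0, 0], [0, 0, 0], [0, 0, 0], [0, 0, 0], [0, 0, 0], [0, 0, 0], [0, 0, 0]])

```text
clock: 11.55
eef_pos: [477.1, 105.8, 111.9]
tool_rot: [1.703, 2.639, 0.001]
force: [-2.4, 0.1, 9.3]
opening: 0.123
```

```bash
python3 -c "
from h import *
st(None,1.995)"
```

```text
t 11.55 p [477.08 105.83 111.86] head 1.9956 z [ 7.e-04  1.e-04 -1.e+00] F [-2.36  0.09  9.26] M [-0.018  0.403  0.03 ] op 0.123 q5 -1.864
rot units total [0.0008 0.0003 0.0007]
```

Emit:
move_arm(xyz=[[0, 0, 0.0006], [0, 0, 0.0008], [0, 0, 0.0008], [0, 0, 0.0008], [0, 0, 0.0008], [0, 0, 0.0008], [0, 0, 0.0008], [0, 0, 0.0008], [0, 0, 0.0008], [0, 0, 0.0008]], rotation=[[0, 0, 0.01], [0, 0, 0.01], [0, 0, 0.01], [0, 0, 0.01], [0, 0, 0.01], [0, 0, 0.01], [0, 0, 0.01], [0, 0, 0.01], [0, 0, 0.01], [0, 0, 0.01]])

```text
clock: 12.55
eef_pos: [477.1, 105.9, 112.0]
tool_rot: [1.806, 2.567, 0.003]
force: [-2.5, -0.8, 8.1]
opening: 0.122
```

```bash
python3 -c "
from h import *
st([477,105.8,112],-0.099)"
```

```text
t 12.55 p [477.09 105.9  111.98] head 1.9156 z [ 3.2e-03  1.0e-04 -1.0e+00] F [-2.53 -0.76  8.14] M [-0.044  0.413  0.097] op 0.122 q5 -1.783
shift units total [-0.0001 -0.0002 -0.    ]
rot units total [ 0.0038 -0.0031  2.5651]
```

Emit:
move_arm(xyz=[[0, 0, 0.001], [0, 0, 0.001], [0, 0, 0.001], [0, 0, 0.001], [0, 0, 0.001], [0, 0, 0.001], [0, 0, 0.001], [0, 0, 0.001], [0, 0, 0.001], [0, 0, 0.001]], rotation=[[0, 0, 0.015], [0, 0, 0.015], [0, 0, 0.015], [0, 0, 0.015], [0, 0, 0.015], [0, 0, 0.015], [0, 0, 0.015], [0, 0, 0.015], [0, 0, 0.015], [0, 0, 0.015]])

```text
clock: 13.55
eef_pos: [477.1, 106.0, 111.9]
tool_rot: [1.955, 2.453, 0.006]
force: [-2.3, -0.3, 9.7]
opening: 0.127
```

```bash
python3 -c "
from h import *
st([477,105.8,112],-0.099)"
```

```text
t 13.55 p [477.12 105.98 111.91] head 1.7961 z [ 6.3e-03 -2.0e-04 -1.0e+00] F [-2.33 -0.29  9.73] M [-0.05   0.429  0.067] op 0.127 q5 -1.662
shift units total [-0.0003 -0.0003 -0.0002]
rot units total [ 0.0072 -0.006   2.4129]
```

Emit:
move_arm(xyz=[[0, 0, 0.001], [0, 0, 0.001], [0, 0, 0.001], [0, 0, 0.001], [0, 0, 0.001], [0, 0, 0.001], [0, 0, 0.001], [0, 0, 0.001], [0, 0, 0.001], [0, 0, 0.001]], rotation=[[0.007, -0.005, 0.03], [0, 0, 0.05], [0, 0, 0.06], [0, 0, 0.06], [0, 0, 0.06], [0, 0, 0.06], [0, 0, 0.06], [0, 0, 0.06], [0, 0, 0.06], [0, 0, 0.06]])

```text
clock: 14.55
eef_pos: [477.1, 106.3, 111.9]
tool_rot: [2.458, 1.946, 0.001]
force: [-2.8, -0.9, 8.7]
opening: 0.124
```

```bash
python3 -c "
from h import *
st([477,105.8,112],-0.099)"
```

```text
t 14.55 p [477.09 106.28 111.91] head 1.3391 z [ 0.0046 -0.0048 -1.    ] F [-2.84 -0.88  8.69] M [0.004 0.481 0.034] op 0.124 q5 -1.199
shift units total [-0.001   0.0001 -0.0002]
rot units total [ 9.100e-03 -1.300e-03  1.831e+00]
```

Emit:
move_arm(xyz=[[-0.0005, 0, 0.001], [0, 0, 0.001], [0, 0, 0.001], [0, 0, 0.001], [0, 0, 0.001], [0, 0, 0.001], [0, 0, 0.001], [0, 0, 0.001], [0, 0, 0.001], [0, 0, 0.001]], rotation=[[0.009, -0.001, 0.05], [0, 0, 0.07], [0, 0, 0.07], [0, 0, 0.07], [0, 0, 0.07], [0, 0, 0.07], [0, 0, 0.07], [0, 0, 0.07], [0, 0, 0.07], [0, 0, 0.07]])

```text
clock: 15.55
eef_pos: [477.2, 106.8, 111.9]
tool_rot: [2.901, 1.198, -0.0]
force: [-2.5, -0.2, 8.8]
opening: 0.13
```

```bash
python3 -c "
from h import *
st([477,105.8,112],-0.099)"
```

```text
t 15.55 p [477.25 106.75 111.94] head 0.7835 z [ 7.0e-04 -2.5e-03 -1.0e+00] F [-2.5  -0.16  8.82] M [0.022 0.377 0.073] op 0.13 q5 -0.646
shift units total [-0.0017  0.001  -0.0001]
rot units total [3.4000e-03 2.0000e-04 1.1236e+00]
```

Emit:
move_arm(xyz=[[-0.0005, 0, 0.001], [0, 0, 0.001], [0, 0, 0.001], [0, 0, 0.001], [0, 0, 0.001], [0, 0, 0.001], [0, 0, 0.001], [0, 0, 0.001], [0, 0, 0.001], [0, 0, 0.001]], rotation=[[0.003, 0, 0.06], [0, 0, 0.07], [0, 0, 0.07], [0, 0, 0.07], [0, 0, 0.07], [0, 0, 0.07], [0, 0, 0.07], [0, 0, 0.07], [0, 0, 0.06], [0, 0, 0.04]])

```text
clock: 16.55
eef_pos: [477.7, 107.0, 111.9]
tool_rot: [3.116, 0.395, 0.005]
force: [-2.8, 0.5, 8.2]
opening: 0.126
```

```bash
python3 -c "
from h import *
st([477,105.8,112],-0.099)"
```

```text
t 16.55 p [477.66 107.02 111.9 ] head 0.2518 z [ 0.0031  0.     -1.    ] F [-2.79  0.51  8.19] M [-0.013  0.506  0.042] op 0.126 q5 -0.117
shift units total [-0.0019  0.002  -0.0002]
rot units total [ 2.000e-04 -3.900e-03  4.467e-01]
```

Emit:
move_arm(xyz=[[-0.0005, 0.0005, 0.001], [0, 0, 0.001], [0, 0, 0.001], [0, 0, 0.001], [0, 0, 0.001], [0, 0, 0.001], [0, 0, 0.001], [0, 0, 0.001], [0, 0, 0.001], [0, 0, 0.001]], rotation=[[0, -0.003, 0.055], [0, 0, 0.06], [0, 0, 0.06], [0, 0, 0.06], [0, 0, 0.06], [0, 0, 0.06], [0, 0, 0.04], [0, 0, 0.02], [0, 0, 0.01], [0, 0, 0.005]])

```text
clock: 17.55
eef_pos: [478.0, 107.1, 111.9]
tool_rot: [-3.137, 0.158, -0.007]
force: [-3.2, -0.3, 9.4]
opening: 0.125
```

```bash
python3 - <<'E'
from h import *
from bench import get_image
st([477,105.8,112],-0.099)
for n in("wrist","top","side"):
    cv2.imwrite(f"pics/{n}3.png",get_image(n)[:,:,::-1])
E
```

```text
t 17.55 p [478.01 107.08 111.91] head -0.1009 z [ 4.5e-03  3.0e-04 -1.0e+00] F [-3.25 -0.34  9.43] M [-0.02   0.487  0.03 ] op 0.125 q5 0.235
shift units total [-0.0017  0.0027 -0.0002]
rot units total [-0.0009 -0.0056 -0.0024]
```

View pics/wrist3.png

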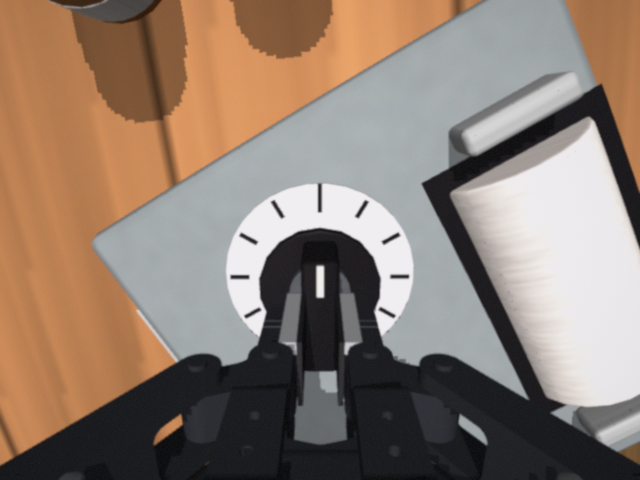

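The pointer is at the fourth, long tick (320,197). Next I'll release and let the dial spring up.

Emit:
move_arm(xyz=[[0, 0, 0], [0, 0, 0], [0, 0, 0], [0, 0, 0], [0, 0, -0.01], [0, 0, -0.02], [0, 0, -0.03], [0, 0, -0.04], [0, 0, -0.04], [0, 0, -0.03]], rotation=[[0, 0, 0], [0, 0, 0], [0, 0, 0], [0, 0, 0], [0, 0, 0], [0, 0, 0], [0, 0, 0], [0, 0, 0], [0, 0, 0], [0, 0, 0]], claw=0.6)

```text
clock: 18.7
eef_pos: [475.9, 106.6, 198.8]
tool_rot: [3.137, -0.158, -0.002]
force: [-0.1, -0.6, 0.3]
opening: 0.405
```

```bash
python3 - <<'E'
from h import *
from bench import get_image
st([526.5,-3.5,135],-0.099)
c=calibration("wrist");im=get_image("wrist");cv2.imwrite("pics/w4.png",im[:,:,::-1])
import json;json.dump({k:np.array(v).tolist() for k,v in c.items()},open("w4.json","w"))
cv2.imwrite("pics/side4.png",get_image("side")[:,:,::-1])
print(proj(c,[[476.6,105.6,144],[526.5,-3.5,110]]))
E
```

```text
t 18.7 p [475.92 106.64 198.77] head -0.1007 z [-1.5e-03 -8.0e-04 -1.0e+00] F [-0.06 -0.61  0.3 ] M [ 0.04  -0.004 -0.002] op 0.405 q5 0.235
shift units total [0.123  0.2089 0.1276]
rot units total [ 0.0012  0.0018 -0.0021]
[[322.52638688 250.43524794]
 [407.8579888  373.16812779]]
```

View pics/w4.png

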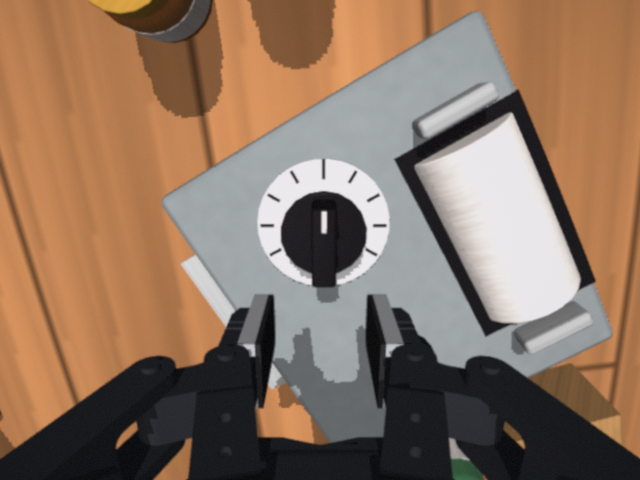

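View pics/side4.png

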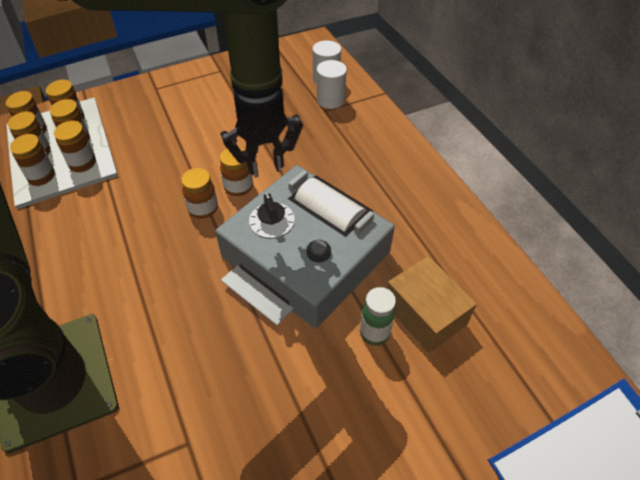

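```bash
python3 - <<'E'
from h import *
import json
c={k:np.array(v) for k,v in json.load(open("w4.json")).items()}
a=.427-2.094
d=np.array([np.cos(a),np.sin(a)])
for z in (144,136):
    P=[[*(np.array([476.6,105.6])+s*d),z] for s in(-22.3,22.3)]
    print(z,proj(c,P))
im=cv2.imread("pics/w4.png")[180:300,250:400]
cv2.imwrite("pics/w4z.png",cv2.resize(cv2.convertScaleAbs(im,alpha=2.2,beta=10),None,fx=4,fy=4,interpolation=cv2.INTER_CUBIC))
E
```

```text
144 [[322.41716137 211.04106078]
 [322.62718601 287.61491767]]
136 [[322.37083752 207.60177395]
 [322.57738513 281.98916767]]
```

View pics/w4z.png

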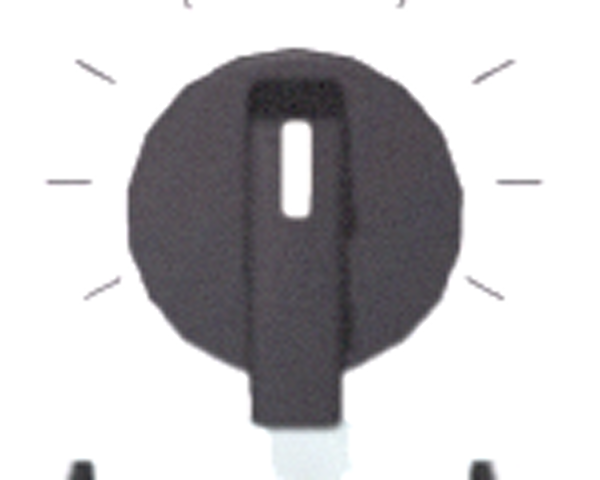

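The dial sits at the long fourth tick, and its bar ends at rows 210 and 287 match the raised height. Next is the button.

Emit:
move_arm(xyz=[[0.01, 0.02, 0], [0.016, 0.03, 0], [0.02, 0.034, 0], [0.02, 0.034, 0.01], [0.02, 0.034, 0.02], [0.02, 0.03, 0.02], [0.012, 0.02, 0.02], [0.003, 0.006, 0.02], [0, 0, 0.02], [0, 0, 0.01]], rotation=[[0, 0, 0], [0, 0, 0], [0, 0, 0], [0, 0, 0], [0, 0, 0], [0, 0, 0], [0, 0, 0], [0, 0, 0], [0, 0, 0], [0, 0, 0]], claw=1)

```text
clock: 19.8
eef_pos: [525.9, -11.2, 131.5]
tool_rot: [3.136, -0.156, -0.008]
force: [-0.7, 0.0, 0.8]
opening: -0.001
```

```bash
python3 - <<'E'
from h import *
from bench import get_image
c=calibration("wrist");im=get_image("wrist");cv2.imwrite("pics/w5.png",im[:,:,::-1])
st([526.5,-3.5,114],-0.099)
print(proj(c,[[526.5,-3.5,110]]))
E
```

```text
t 19.85 p [525.36 -10.99 131.  ] head -0.0994 z [-0.0065 -0.0011 -1.    ] F [-0.1  -0.62 -0.2 ] M [ 0.038 -0.029 -0.002] op -0.003 q5 0.0
shift units total [ 0.001  -0.0152  0.034 ]
rot units total [ 0.0022  0.0081 -0.0004]
[[320.94266074 256.13673213]]
```

View pics/w5.png

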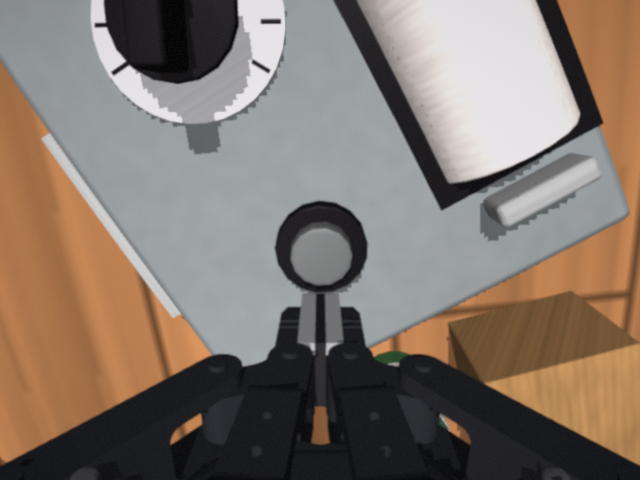

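Emit:
move_arm(xyz=[[0.001, -0.008, 0], [0, -0.007, 0.005], [0, 0, 0.01], [0, 0, 0.01], [0, 0, 0.004], [0, 0, 0], [0, 0, 0], [0, 0, 0], [0, 0, 0], [0, 0, 0]], rotation=[[0.002, 0.008, 0], [0, 0, 0], [0, 0, 0], [0, 0, 0], [0, 0, 0], [0, 0, 0], [0, 0, 0], [0, 0, 0], [0, 0, 0], [0, 0, 0]])

```text
clock: 20.85
eef_pos: [527.1, -0.6, 116.8]
tool_rot: [-3.138, 0.151, -0.005]
force: [-0.7, 0.3, -0.4]
opening: 0.001
```

```bash
python3 - <<'E'
from h import *
st([526.5,-3,114],-0.099)
E
```

```text
t 20.85 p [527.08  -0.62 116.79] head -0.0959 z [ 3.3e-03  2.0e-04 -1.0e+00] F [-0.72  0.29 -0.41] M [ 0.032 -0.009 -0.039] op 0.001 q5 0.014
shift units total [-0.0007  0.0049  0.0056]
rot units total [-0.0007 -0.0041  0.004 ]
```

Now I'll press 1 mm at a time, going up to about 12 mm, and read the force.

Emit:
move_arm(xyz=[[0, 0.004, 0], [0, 0, 0.002], [0, 0, 0.002], [0, 0, 0.002], [0, 0, 0.002], [0, 0, 0.002], [0, 0, 0.002], [0, 0, 0.002], [0, 0, 0.002], [0, 0, 0.002]], rotation=[[0, -0.004, 0], [0, 0, 0], [0, 0, 0], [0, 0, 0], [0, 0, 0], [0, 0, 0], [0, 0, 0], [0, 0, 0], [0, 0, 0], [0, 0, 0]])

```text
clock: 21.85
eef_pos: [527.0, -3.0, 107.2]
tool_rot: [-3.137, 0.151, -0.0]
force: [-0.3, 0.4, 0.0]
opening: 0.004
```

```bash
python3 - <<'E'
from h import *
st([526.5,-3,114],-0.099)
E
```

```text
t 21.85 p [527.05  -2.98 107.17] head -0.0962 z [ 3.e-04  5.e-04 -1.e+00] F [-0.27  0.45  0.01] M [-0.001  0.023 -0.   ] op 0.004 q5 0.01
shift units total [-0.0011  0.0001 -0.0137]
rot units total [-0.0007 -0.0003  0.0036]
```

Emit:
move_arm(xyz=[[0, 0, 0.002], [0, 0, 0.002], [0, 0, 0.002], [0, 0, 0.002], [0, 0, 0.002], [0, 0, 0.002], [0, 0, 0.002], [0, 0, 0.002], [0, 0, 0.002], [0, 0, 0.002]], rotation=[[0, 0, 0], [0, 0, 0], [0, 0, 0], [0, 0, 0], [0, 0, 0], [0, 0, 0], [0, 0, 0], [0, 0, 0], [0, 0, 0], [0, 0, 0]])

```text
clock: 22.85
eef_pos: [527.1, -3.0, 96.3]
tool_rot: [-3.137, 0.151, -0.001]
force: [0.5, -0.1, 0.4]
opening: -0.001
```

```bash
python3 - <<'E'
from h import *
st([526.5,-3,114],-0.099)
E
```

```text
t 22.85 p [527.12  -2.96  96.3 ] head -0.0962 z [ 4.e-04  5.e-04 -1.e+00] F [ 0.45 -0.06  0.42] M [-0.011  0.009 -0.01 ] op -0.001 q5 0.01
shift units total [-0.0012  0.0002 -0.0354]
rot units total [-0.0007 -0.0004  0.0035]
```

```bash
python3 - <<'E'
from h import *
from bench import get_image
ims={n:get_image(n)[:,:,::-1] for n in("wrist","side")}
cv2.imwrite("pics/w6.png",ims["wrist"])
cv2.imwrite("pics/s6.png",cv2.resize(ims["side"][150:330,220:420],None,fx=3.3,fy=3.3,interpolation=cv2.INTER_CUBIC))
E
```

```text
(no output)
```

View pics/w6.png

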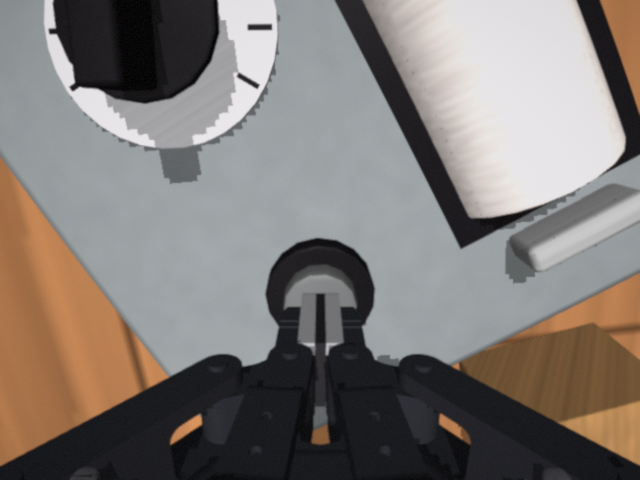

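View pics/s6.png

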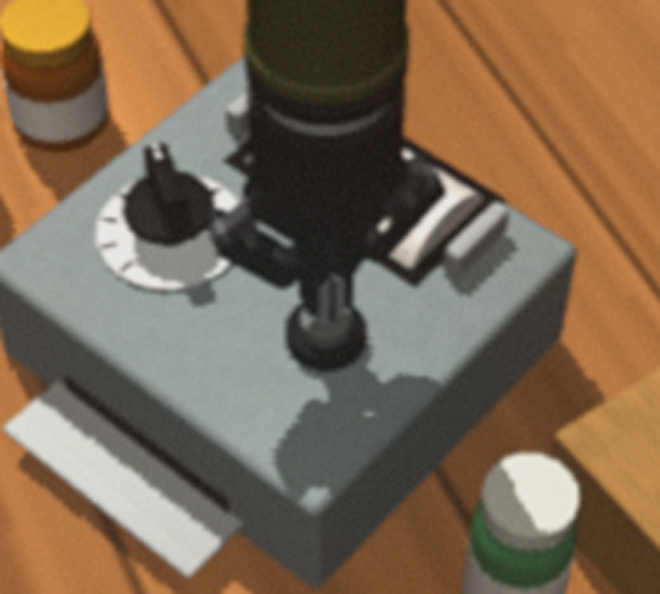

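Emit:
move_arm(xyz=[[0, 0, 0], [0, 0, 0], [0, 0, 0], [0, 0, 0.001], [0, 0, 0.001], [0, 0, 0.001], [0, 0, 0.001], [0, 0, 0.001], [0, 0, 0.001], [0, 0, 0.001]], rotation=[[0, 0, 0], [0, 0, 0], [0, 0, 0], [0, 0, 0], [0, 0, 0], [0, 0, 0], [0, 0, 0], [0, 0, 0], [0, 0, 0], [0, 0, 0]])

```text
clock: 23.95
eef_pos: [527.2, -2.9, 92.6]
tool_rot: [-3.137, 0.151, -0.001]
force: [-0.9, 0.4, 0.7]
opening: 0.0
```

```bash
python3 - <<'E'
from h import *
st([526.5,-3,114],-0.099)
E
```

```text
t 23.95 p [527.16  -2.95  92.6 ] head -0.0962 z [ 5.e-04  5.e-04 -1.e+00] F [-0.89  0.43  0.72] M [-0.022 -0.027 -0.04 ] op 0.0 q5 0.01
shift units total [-0.0013  0.0002 -0.0428]
rot units total [-0.0007 -0.0005  0.0036]
```

```bash
python3 - <<'E'
from h import *
from bench import get_image
c=calibration("wrist");im=get_image("wrist")[:,:,::-1]
cv2.imwrite("pics/w7.png",cv2.resize(im[200:380,230:410],None,fx=3.3,fy=3.3,interpolation=cv2.INTER_CUBIC))
p=np.array([527.16,-2.95])
for z in (86,90,95,100,105):
    print(z,proj(c,[[*p,z],[p[0]-15,p[1],z],[p[0]+15,p[1],z]]).round(1).tolist())
# stereo on button: w1 & side0
import json
c1={k:np.array(v) for k,v in json.load(open("w1.json")).items()}
for z in(92,96,100,104,108): print(z,ray(c1,(170.6,213.8),z).round(1),ray(calibration("side"),(319,248),z).round(1),ray(calibration("top"),(337,253.5),z).round(1))
E
```

```text
86 [[321.1, 284.1], [287.3, 287.1], [355.0, 281.1]]
90 [[321.1, 287.9], [286.6, 290.9], [355.7, 284.8]]
95 [[321.1, 292.7], [285.7, 295.8], [356.7, 289.6]]
100 [[321.1, 297.9], [284.8, 301.1], [357.7, 294.7]]
105 [[321.2, 303.3], [283.8, 306.6], [358.8, 300.0]]
92 [533.7  -7.7  92. ] [532.7   4.4  92. ] [526.3  -4.2  92. ]
96 [532.2  -6.8  96. ] [531.4   1.7  96. ] [525.9  -4.1  96. ]
100 [530.6  -5.9 100. ] [530.1  -0.9 100. ] [525.4  -4.  100. ]
104 [529.1  -5.  104. ] [528.8  -3.6 104. ] [525.   -3.8 104. ]
108 [527.5  -4.1 108. ] [527.5  -6.3 108. ] [524.5  -3.7 108. ]
```

View pics/w7.png

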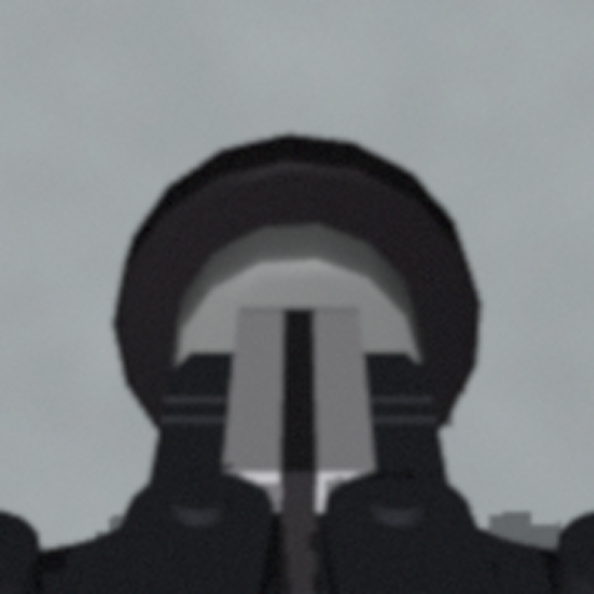

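Emit:
move_arm(xyz=[[0, 0, 0], [0, 0, 0], [0, 0, 0], [0, 0, 0], [0, 0, 0], [0, 0, 0.001], [0, 0, 0.001], [0, 0, 0.001], [0, 0, 0.001], [0, 0, 0.001]], rotation=[[0, 0, 0], [0, 0, 0], [0, 0, 0], [0, 0, 0], [0, 0, 0], [0, 0, 0], [0, 0, 0], [0, 0, 0], [0, 0, 0], [0, 0, 0]])

```text
clock: 25.0
eef_pos: [527.2, -3.0, 90.0]
tool_rot: [-3.137, 0.151, -0.001]
force: [-0.3, 0.3, 1.7]
opening: 0.003
```

```bash
python3 - <<'E'
from h import *
from bench import get_image
s,p,Rm=st([526.5,-3,114],-0.099)
c=calibration("wrist");T=c["camera_from_world"];o=-T[:3,:3].T@T[:3,3];print("cam",o, "in tool",Rm.T@(o-p))
im=get_image("wrist")[:,:,::-1]
cv2.imwrite("pics/w8.png",cv2.resize(im[200:380,230:410],None,fx=3.3,fy=3.3,interpolation=cv2.INTER_CUBIC))
E
```

```text
t 25.0 p [527.19  -2.95  89.99] head -0.0962 z [ 6.e-04  5.e-04 -1.e+00] F [-0.31  0.26  1.65] M [0.028 0.033 0.029] op 0.003 q5 0.01
shift units total [-0.0013  0.0002 -0.048 ]
rot units total [-0.0007 -0.0007  0.0036]
cam [533.96409898  71.4121616  254.38783039] in tool [  -0.3161909   -74.76046767 -164.3611527 ]
```

View pics/w8.png

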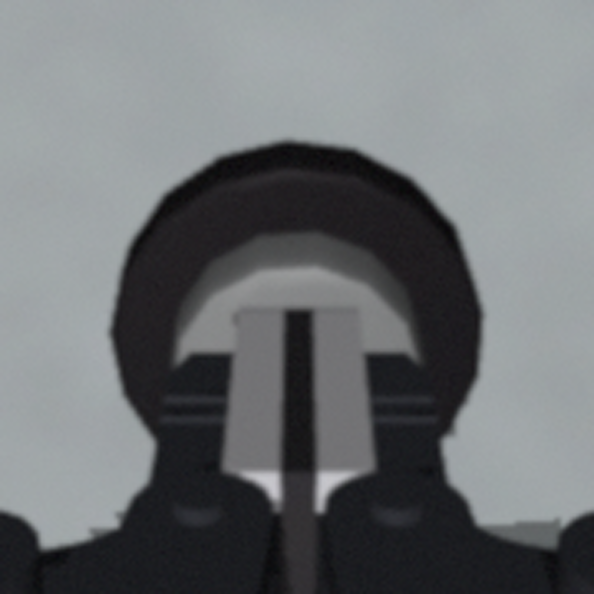

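```bash
python3 - <<'E'
from h import *
s,p,Rm=st()
c=calibration("wrist")
for h in(0,5,10,15):
  for y in (-11,0): print(h,y,proj(c,[p+Rm@np.array([x,y,-h]) for x in(-5,5)]).round(1).tolist())
E
```

```text
t 25.05 p [527.21  -2.99  89.95] head -0.0962 z [ 6.e-04  5.e-04 -1.e+00] F [-0.9   0.48  1.49] M [-0.022  0.122  0.004] op -0.003 q5 0.01
0 -11 [[309.2, 266.3], [333.1, 266.3]]
0 0 [[309.4, 290.4], [332.9, 290.4]]
5 -11 [[308.9, 270.8], [333.5, 270.8]]
5 0 [[309.1, 295.5], [333.2, 295.5]]
10 -11 [[308.5, 275.5], [333.8, 275.5]]
10 0 [[308.8, 300.8], [333.6, 300.8]]
15 -11 [[308.2, 280.5], [334.2, 280.5]]
15 0 [[308.4, 306.4], [333.9, 306.4]]
```

Emit:
move_arm(xyz=[[0, 0, 0], [0, 0, 0], [0, 0, 0], [0, 0, 0], [0, 0, 0], [0, 0, 0], [0, 0, 0.001], [0, 0, 0.001], [0, 0, 0.001], [0, 0, 0.001]], rotation=[[0, 0, 0], [0, 0, 0], [0, 0, 0], [0, 0, 0], [0, 0, 0], [0, 0, 0], [0, 0, 0], [0, 0, 0], [0, 0, 0], [0, 0, 0]])

```text
clock: 26.05
eef_pos: [527.2, -3.0, 88.4]
tool_rot: [-3.137, 0.151, -0.001]
force: [-0.3, 0.8, 1.3]
opening: -0.001
```

```bash
python3 - <<'E'
from h import *
st()
E
```

```text
t 26.05 p [527.23  -2.96  88.37] head -0.0961 z [ 1.e-03  4.e-04 -1.e+00] F [-0.32  0.84  1.26] M [-0.019  0.132 -0.081] op -0.001 q5 0.01
```

Emit:
move_arm(xyz=[[0, 0, 0.001], [0, 0, 0.001], [0, 0, 0.001], [0, 0, 0.001], [0, 0, 0.001], [0, 0, 0.001], [0, 0, 0.001], [0, 0, 0.001], [0, 0, 0.001], [0, 0, 0.001]], rotation=[[0, 0, 0], [0, 0, 0], [0, 0, 0], [0, 0, 0], [0, 0, 0], [0, 0, 0], [0, 0, 0], [0, 0, 0], [0, 0, 0], [0, 0, 0]])

```text
clock: 27.05
eef_pos: [527.3, -3.0, 84.3]
tool_rot: [-3.138, 0.151, -0.003]
force: [-3.1, 0.2, 12.2]
opening: 0.004
```

```bash
python3 - <<'E'
from h import *
from bench import get_image
st()
im=get_image("wrist")[:,:,::-1]
cv2.imwrite("pics/w9.png",cv2.resize(im[200:380,230:410],None,fx=3.3,fy=3.3,interpolation=cv2.INTER_CUBIC))
E
```

```text
t 27.05 p [527.3   -2.96  84.26] head -0.0961 z [ 1.6e-03  3.0e-04 -1.0e+00] F [-3.08  0.19 12.18] M [0.016 0.481 0.024] op 0.004 q5 0.01
```

View pics/w9.png

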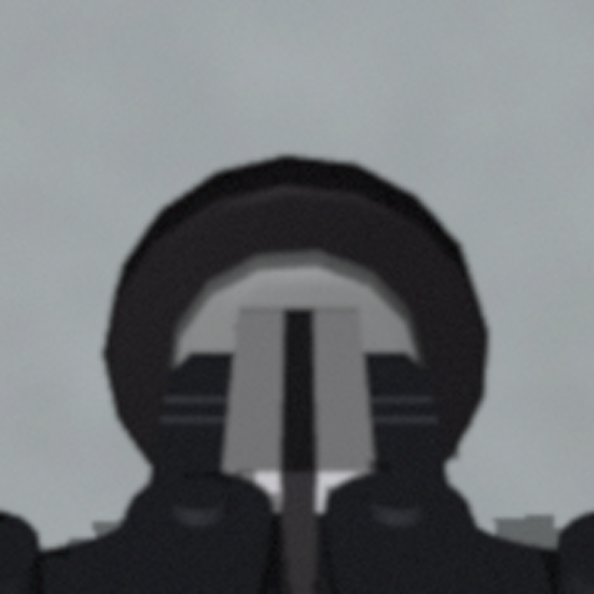

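The side wall of the cap has almost disappeared into the collar and the force is 12 N, so the button is fully down. Next I'll release it and move clear.

Emit:
move_arm(xyz=[[0, 0, 0.0005], [0, 0, -0.01], [0, 0, -0.02], [0, 0, -0.03], [0, 0, -0.04], [0, 0, -0.04], [0, 0, -0.04], [0, 0, -0.02], [0, 0, 0], [0, 0, 0]], rotation=[[0, 0, 0], [0, 0, 0], [0, 0, 0], [0, 0, 0], [0, 0, 0], [0, 0, 0], [0, 0, 0], [0, 0, 0], [0, 0, 0], [0, 0, 0]])

```text
clock: 28.1
eef_pos: [526.8, -3.0, 188.5]
tool_rot: [-3.137, 0.151, -0.0]
force: [-0.8, 0.1, 0.3]
opening: -0.002
```

```bash
python3 - <<'E'
from h import *
from bench import get_image
st()
for n in("wrist","side","top"):
    im=get_image(n)[:,:,::-1]; cv2.imwrite(f"pics/{n}10.png",im)
E
```

```text
t 28.1 p [526.75  -2.97 188.45] head -0.0962 z [ 1.e-04  5.e-04 -1.e+00] F [-0.77  0.1   0.28] M [ 0.02   0.02  -0.054] op -0.002 q5 0.01
```

View pics/wrist10.png

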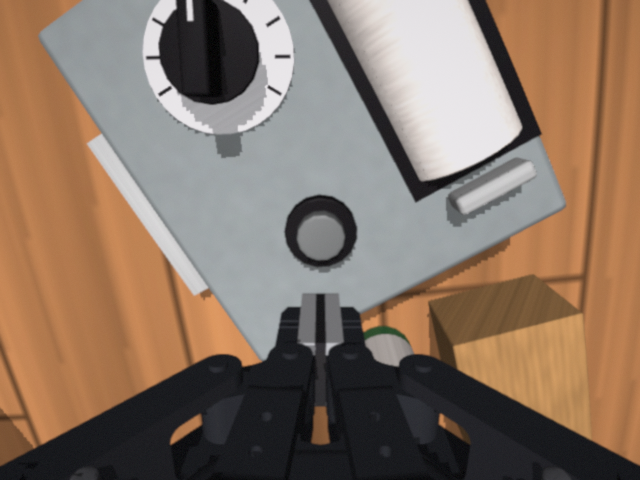

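View pics/side10.png

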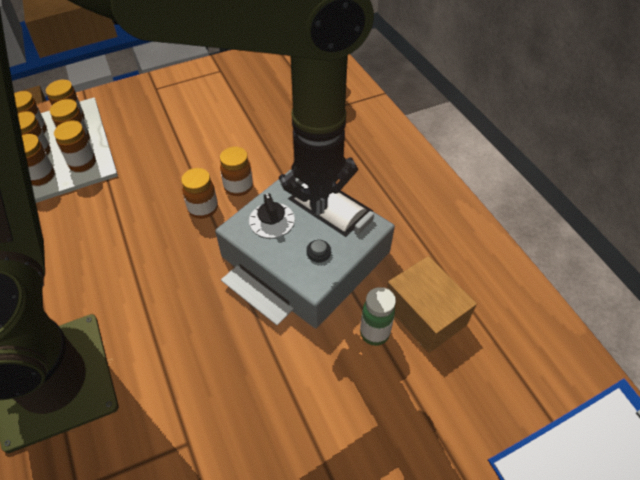

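```bash
python3 - <<'E'
from bench import close_job
print(close_job())
E
```

```text
the job is handed in; nothing more can be done
None
```

The label dispenser is set for four jars and the start button has been pressed and released. I handed the job in at about 28 s of the 72 s. No verdict is reported, so what follows comes from my own readings.

**Dial**
- I gripped the bar and pushed it down about 8 mm, until the force rose to 8–10 N at the stop. That is below the 12 N where the stop starts to give, at least at the points I could read.
- It turned freely, with torque readings of at most about 0.1 N m. I turned it clockwise by 2.096 rad and let it spring up.
- The wrist picture then showed the pointer on the fourth tick, with the bar at its raised height.

**Start button**
- I pressed until the force reached 12 N, against the 5 N that holds it fully down. The picture showed it about 5.8 mm down, and up again afterwards.

**Final state**
- The gripper was about 80 mm clear, with force readings near zero.
- In the last side picture the two amber jars, the green jar and the carton looked unmoved.

**What disagreed**
- **Fingertip height:** The reported tool height while pressing the button, 84 mm, was below the box top at 90 mm. The real fingertips were therefore well above the reported tool point, by roughly 14 mm. I relied on force and pictures for the press instead.
- **Dial position:** The camera fits for the dial differed by about 2 mm.

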